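# Move the chime bars from the drying rack onto their resonator boxes

### The job

Move the four finished wooden chime bars from the drying rack onto the row of resonator boxes, each bar on the box made for its length. Every bar must lie right way up along its box, level on both felt rests and between the guide pins, centred so that its two holes come over the felts. Set the bars down, do not drop them, and leave the tape roll and the sanding block where they are.

Things in the scene. Friction and masses are not known exactly. Their poses are not given: they have to be found in the camera images.
- bar_125: Pale wooden chime bar 125 x 34 x 20 mm (x, y, z), 58 g. Origin: centre of its underside, x along the bar, z up. Holes (dark dots on top) 34.5 mm either side of the middle. Underside cut away 5 mm deep within 25 mm of the middle: wood there is 5 to 20 mm above the origin. Bars start in a row, any order, across the drying rack's two rails (undersides 50 mm above the bench).
- bar_160: Pale wooden chime bar 160 x 34 x 20 mm (x, y, z), 74 g. Origin: centre of its underside, x along the bar, z up. Holes (dark dots on top) 44.2 mm either side of the middle. Underside cut away 5 mm deep within 25 mm of the middle: wood there is 5 to 20 mm above the origin. Neighbouring bars on the rack are 70 mm apart, centre to centre.
- bar_195: Pale wooden chime bar 195 x 34 x 20 mm (x, y, z), 91 g. Origin: centre of its underside, x along the bar, z up. Holes (dark dots on top) 53.8 mm either side of the middle. Underside cut away 5 mm deep within 25 mm of the middle: wood there is 5 to 20 mm above the origin. Rack pegs between the bars stand 22 mm above the rails, 36 to 44 mm off the rack's mid-line.
- bar_230: Pale wooden chime bar 230 x 34 x 20 mm (x, y, z), 107 g. Origin: centre of its underside, x along the bar, z up. Holes (dark dots on top) 63.5 mm either side of the middle. Underside cut away 5 mm deep within 25 mm of the middle: wood there is 5 to 20 mm above the origin. Below a bar's middle on the rack is open space, 66 mm wide between the rails.
- box_125: Fixed brown resonator box for the 125 mm bar: 141 x 64 x 50 mm (x, y, z). Origin: centre of its underside, x along it, z up. Two felted cross rests 12 mm wide, 34.5 mm either side of the middle, felt 66 mm above the origin; by each a pair of guide pins, 44 mm clear between (y), tops 81 mm above the origin. The boxes stand side by side, in any order.
- box_160: Fixed brown resonator box for the 160 mm bar: 176 x 64 x 50 mm (x, y, z). Origin: centre of its underside, x along it, z up. Two felted cross rests 12 mm wide, 44.2 mm either side of the middle, felt 66 mm above the origin; by each a pair of guide pins, 44 mm clear between (y), tops 81 mm above the origin. Neighbouring boxes are 78 mm apart, centre to centre.
- box_195: Fixed brown resonator box for the 195 mm bar: 211 x 64 x 50 mm (x, y, z). Origin: centre of its underside, x along it, z up. Two felted cross rests 12 mm wide, 53.8 mm either side of the middle, felt 66 mm above the origin; by each a pair of guide pins, 44 mm clear between (y), tops 81 mm above the origin. Open the fingers only a little beside a placed bar.
- box_230: Fixed brown resonator box for the 230 mm bar: 246 x 64 x 50 mm (x, y, z). Origin: centre of its underside, x along it, z up. Two felted cross rests 12 mm wide, 63.5 mm either side of the middle, felt 66 mm above the origin; by each a pair of guide pins, 44 mm clear between (y), tops 81 mm above the origin. Underside is 12 mm above the bench.
- tape_roll: Yellow roll of masking tape lying flat, 90 mm across, 25 mm high, beyond the racks; origin: centre of its underside. Bystander.
- sanding_block: Cork sanding block with a rubber sole, 110 x 65 x 34 mm, beyond the racks; origin: centre of its underside. Bystander.
There are look-alikes about, which are no part of the job. What is shaped like the bar_160 but pink or yellow is not meant.

How it is judged:
By the outcome, as a careful person would: the job done as asked, in the order asked, and still so for the second after the job is handed in, with the robot touching nothing.
It also fails if it takes over 128 s, if anything falls off the work surface, if the arm or the gripper's body presses on something with over 40 N, if the wrist force passes 120 N, or if a joint passes its speed limit or range.

### The arm

A 6-joint arm with a two-finger parallel gripper is mounted at the origin on the work surface. World frame = base frame: x ahead of the robot, y to its left, z up, the work surface at z = 0. Lengths are in m, angles in rad, forces in N, time in s.
With the tool pointing down it reaches from about 0.275 to 0.85 m from the base axis. Payload 19 kg.
Tool frame: the origin (TCP) lies at the very end of the fingers, on their centre line; the grasp point (between the pads) lies 19 mm behind it (arm.grip_point_offset is the distance from the TCP to the grasp point, in m); x points along the fingers, y is the direction in which the jaws open and shut, and the axes are right-handed (so a half turn about x gives the same grasp; the last joint's range is limited). The gripper opens to 85 mm and grips with 20 to 120 N. Pads are 22 mm wide; open, the fingers measure 114 mm over their backs; the gripper's body (76 mm by 85 mm) begins 54 mm behind the grasp point. The pads swing forward as they close: fully open they stand 13 mm farther back than shut.
Start: joints at [-1.388, 0.15, 1.437, -0, 1.554, -0.134], TCP at [0.179, -0.546, 0.231] pointing down, gripper open.
Joint ranges: [-2.8, 2.8], [-0.68, 2.1], [0.12, 2.68], [-1.39, 4.53], [0.16, 2.79], [-2.81, 2.81]. Speed limits (rad/s): [1.89, 1.89, 2.22, 3.01, 3.01, 3.01].

### API

Orientations are given as a unit quaternion [x, y, z, w].
In Python, from rig import readout, get_image, job, arm gives the robot as it stands. The module is installed in compiled form; this text tells all that it offers.
- The arm moves only by the tool jog_arm, never from a script. Its argument "steps" is text: rows parted by semicolons, each of 7 numbers parted by spaces: the turn, a rotation vector about the tool's x, y, z in rad, then the shift along the tool's x, y, z in mm, then the closure, from -1 (fully open) to 1 (shut), so that 0 is half open. In form: wx wy wz dx dy dz hand; .... A call has 1 to 5 rows; each row is the pose to reach, as a shift and turn from the pose commanded when the call began, along the tool's axes at that moment; what a row does not reach only later rows make up. A row lasts 1/8 s, in which the tool goes at most 62.5 mm and 10.7 degrees, less where a joint would pass 70% of its speed; a pose out of reach is approached as far as the arm can. A call with a gripper value outside its range is refused whole. The fingers move at their own pace and stop on an object; "force" is the grip in N (left out, the last holds). Time passes only in rows, so rows that repeat a pose let the fingers close. It gives the time, the measured TCP pose, the force and the opening at its end, in the units of the state.
- readout.get_obs(): the state, without advancing time (a new reading comes with each control period).
- get_image(name): name is "side" or "top" or "wrist"; returns a dict with "frame" (420x560x3 uint8, red, green, blue), "z_map" (420x560 float32, m along the optical axis (not along the pixel's ray), 0 where there is no reading), "vertical_fov" (degrees; the focal length in pixels is half the picture's height over the tangent of half this angle, whatever the lens; pixels are square), "cx", "cy" (the principal point, pixels), "world_to_cam" (4x4, takes a point from world to camera coordinates). Camera axes: x right, y up, looking along -z (the intrinsics and any distortion apply to the point x, -y, -z); pixel columns grow to the right and rows downward; lengths in m; the calibration is good to about 2 mm. A picture is of the moment at which its call begins.
- job.sign_off(): hands the job in, once; it reports no verdict.
The state is a dict: "time": time; "joint_pos": joint angles; "qd": joint speeds; "tau": joint torques, N m; "position": TCP position; "eef_rot": TCP orientation; "force": force on the tool from outside, world axes, zero at the start; "torque": the same for the moment, N m; "finger_gap": opening from 0.0 (shut) to 1.0 (fully open).
Only numpy, scipy, OpenCV 4.12 (cv2) and the standard library are available. Lean on these libraries where they do the work, as an engineer would, in place of code of your own. Each camera call takes 0.05 s, during which the arm holds its last target.

## Working session

There is one attempt and no reset: what is moved stays moved. The work goes in short steps, Python scripts to look and compute and a tool call to move; the robot and the scene stay as the last step left them, time stands still between calls to the robot, and variables do not carry over. Pictures are saved under pics/ and viewed, and the job is handed in when it is done.

Besides the shell and the picture viewer there is one more tool, called after "Emit:" as name(argument=value, ...) on one line, values as JSON. jog_arm: Moves the arm, as the interface text tells. Its arguments: {"type":"object","properties":{"steps":{"type":"string"},"force":{"type":"number"}},"required":["steps"]}

```bash
mkdir -p pics; cat > h.py <<'E'
import numpy as np, cv2
from rig import readout,get_image,job,arm
def K(im):
    f=im["frame"].shape[0]/2/np.tan(np.radians(im["vertical_fov"])/2); return f,im["cx"],im["cy"]
def cloud(im):
    f,cx,cy=K(im); z=im["z_map"]; v,u=np.mgrid[:z.shape[0],:z.shape[1]]
    p=np.stack([(u-cx)/f*z,-(v-cy)/f*z,-z,np.ones_like(z)],-1)
    return (p@np.linalg.inv(im["world_to_cam"]).T)[...,:3]
def ray(im,uv,h):
    f,cx,cy=K(im); M=np.linalg.inv(im["world_to_cam"]); uv=np.atleast_2d(uv).astype(float)
    d=np.stack([(uv[:,0]-cx)/f,-(uv[:,1]-cy)/f,-np.ones(len(uv))],-1)@M[:3,:3].T
    o=M[:3,3]; return o+d*((h-o[2])/d[:,2])[:,None]
def save(im,n): cv2.imwrite("pics/"+n+".png",cv2.cvtColor(im["frame"],cv2.COLOR_RGB2BGR))
E
python3 - <<'E'
from h import *
import pickle
print(readout.get_obs()); print([a for a in dir(arm) if a[0]!='_'],arm.grip_point_offset)
for n in("top","side","wrist"):
    im=get_image(n); save(im,n+"0"); pickle.dump(im,open(n+"0.pkl","wb")); print(n,{k:v for k,v in im.items() if k not in("frame","z_map")},(im["z_map"]>0).mean())
E
```

```text
{'time': 0.0, 'joint_pos': array([-1.38802880e+00,  1.50996353e-01,  1.43799506e+00,  5.55575517e-05,
        1.55377746e+00, -1.33979614e-01]), 'qd': array([ 0.00088568, -0.0003005 ,  0.00048324, -0.00055058,  0.00130425,
        0.00037166]), 'tau': array([-1.10068097e-03, -7.13049960e+01, -5.70866203e+01, -2.99557923e-04,
        8.79989559e-03, -1.16590812e-05]), 'position': array([ 0.17906792, -0.54617112,  0.23068746]), 'eef_rot': array([ 0.69826683,  0.11193532, -0.69824785,  0.1111029 ]), 'force': array([0.07253328, 0.77212313, 0.57367545]), 'torque': array([0.00501228, 0.01020073, 0.00368113]), 'finger_gap': 1.0025835841372004}
['IKError', 'grip_point_offset'] 0.0187
top {'vertical_fov': 56.01584046450495, 'cx': 277.50734957844395, 'cy': 209.0642657109493, 'world_to_cam': array([[ 0.00130961, -0.99973611,  0.0229346 , -0.01288854],
       [ 0.99963706,  0.00192592,  0.02687072, -0.52324806],
       [-0.0269078 ,  0.02289109,  0.99937579, -0.96832146],
       [ 0.        ,  0.        ,  0.        ,  1.        ]])} 0.9958545918367347
side {'vertical_fov': 44.604461388697715, 'cx': 275.35058201598355, 'cy': 210.4611280903108, 'world_to_cam': array([[ 0.99894612, -0.04582187,  0.00264796, -0.53371227],
       [ 0.02980607,  0.69150066,  0.72176065, -0.08145801],
       [-0.03490349, -0.72092107,  0.69213767, -1.06646249],
       [ 0.        ,  0.        ,  0.        ,  1.        ]])} 0.995969387755102
wrist {'vertical_fov': 62.16942767750639, 'cx': 277.29315634697525, 'cy': 209.41979759910578, 'world_to_cam': array([[ 3.11473121e-01, -9.50254487e-01, -9.51051426e-04,
        -5.74131925e-01],
       [ 9.12030775e-01,  2.99224911e-01, -2.80471600e-01,
         3.67643208e-02],
       [ 2.66803975e-01,  8.64919765e-02,  9.59861853e-01,
        -3.79059635e-01],
       [ 0.00000000e+00,  0.00000000e+00,  0.00000000e+00,
         1.00000000e+00]])} 0.9959608843537415
```

View pics/top0.png

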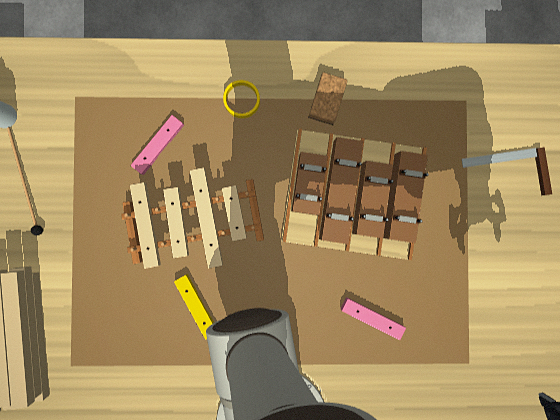

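View pics/side0.png

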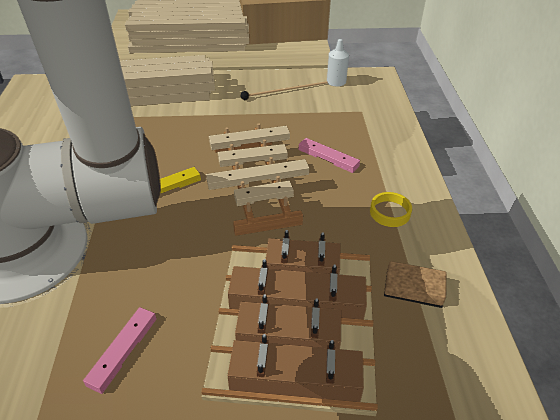

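View pics/wrist0.png

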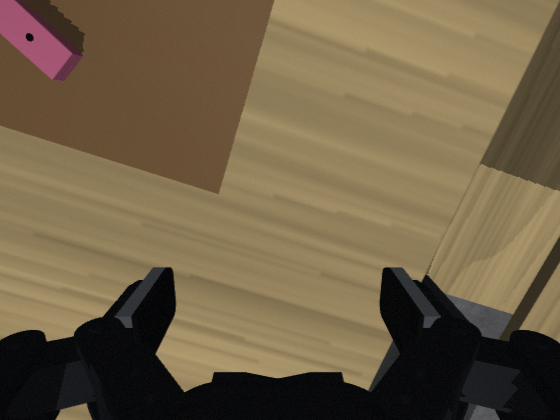

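The top view shows four pale bars on the rack at about (145,225), (176,222), (205,215) and (236,213). The boxes are at (307,185), (341,193), (375,197) and (408,203). Pink and yellow look-alikes lie at (158,140), (373,315) and (193,305). Next I'll measure from top-view depth and colour.

```bash
python3 - <<'E'
from h import *
import pickle
im=pickle.load(open("top0.pkl","rb")); P=cloud(im); F=im["frame"]
cv2.imwrite("pics/crop0.png",cv2.resize(cv2.cvtColor(F[110:280,110:440],cv2.COLOR_RGB2BGR),None,fx=2.4,fy=2.4,interpolation=cv2.INTER_CUBIC))
# bench check
print("bench z",[np.round(P[v,u],4) for v,u in((330,120),(300,300),(120,420),(80,80),(350,450))])
m=((P[...,2]>0.064)&(P[...,2]<0.08)).astype(np.uint8); m[:,270:]=0; m[270:]=0
hsv=cv2.cvtColor(F,cv2.COLOR_RGB2HSV)
m&=(hsv[...,1]<130).astype(np.uint8)
n,l,s,c=cv2.connectedComponentsWithStats(m)
for i in range(1,n):
    if s[i][4]<150: continue
    v,u=np.where(l==i); 
    X=P[v,u]; r=cv2.minAreaRect((ray(im,np.c_[u,v],0.070)[:,:2]*1000).astype(np.float32))
    print(i,s[i],c[i].round(1),"z",np.percentile(X[:,2],[5,50,95]).round(4),"rect",r, "pix colour",F[v,u].mean(0).round())
# boxes
for lo,hi,name in((.055,.068,"boxtop"),(.072,.084,"felt"),(.086,.1,"pins")):
    m=((P[...,2]>lo)&(P[...,2]<hi)).astype(np.uint8); m[:,:270]=0;m[:,440:]=0; m[270:]=0;m[:110]=0
    n,l,s,c=cv2.connectedComponentsWithStats(m)
    for i in range(1,n):
        if s[i][4]<8: continue
        v,u=np.where(l==i); print(name,s[i],c[i].round(1),"mean",P[v,u].mean(0).round(4))
E
```

```text
bench z [array([0.2277, 0.3716, 0.0033]), array([ 0.2985, -0.0681,  0.0011]), array([ 0.7489, -0.3714,  0.0011]), array([0.8427, 0.4782, 0.0009]), array([ 0.1736, -0.4418,  0.0011])]
1 [ 190  168   33  101 1501] [205.7 217.8] z [0.0677 0.0703 0.0729] rect ((501.3780517578125, 154.57321166992188), (229.52902221679688, 34.690025329589844), 10.950325965881348) pix colour [219. 202. 152.]
2 [ 130  183   29   86 1315] [144.  225.4] z [0.0672 0.0704 0.0731] rect ((483.8292236328125, 295.09326171875), (194.62266540527344, 35.82392120361328), 10.401662826538086) pix colour [221. 202. 150.]
3 [222 186  25  56 801] [233.7 213.1] z [0.0673 0.0703 0.0728] rect ((511.9976806640625, 90.5245590209961), (124.4037857055664, 34.218379974365234), 11.500394821166992) pix colour [175. 159. 120.]
4 [ 163  188   25   70 1058] [175.1 222.5] z [0.0674 0.0702 0.0732] rect ((490.4733581542969, 224.25531005859375), (159.63302612304688, 34.889793395996094), 8.578126907348633) pix colour [225. 207. 155.]
boxtop [ 321  137   43  108 2588] [341.9 190.9] mean [ 0.5648 -0.1616  0.062 ]
boxtop [ 388  151   40   93 219
[... 1229 characters left out ...]
 3   3   9] [369. 178.] mean [ 0.5923 -0.2186  0.0896]
pins [390 180   3   3   8] [391.1 181.1] mean [ 0.5852 -0.2689  0.0909]
pins [296 194   4   4  12] [297.5 195.5] mean [ 0.5518 -0.0554  0.0904]
pins [319 198   3   3   9] [320. 199.] mean [ 0.544  -0.1064  0.0912]
pins [328 214   3   4  10] [329.  215.2] mean [ 0.5073 -0.1268  0.0904]
pins [362 215   4   4  11] [363.5 216.4] mean [ 0.5048 -0.2056  0.0893]
pins [396 217   4   3  10] [397.5 217.8] mean [ 0.5017 -0.2832  0.0901]
pins [350 218   4   3  10] [351.5 218.8] mean [ 0.4993 -0.1782  0.0895]
pins [385 218   3   4   9] [385.9 219.7] mean [ 0.4974 -0.2565  0.0906]
pins [418 220   4   3  10] [419.8 220.9] mean [ 0.4947 -0.3345  0.0897]
```

View pics/crop0.png

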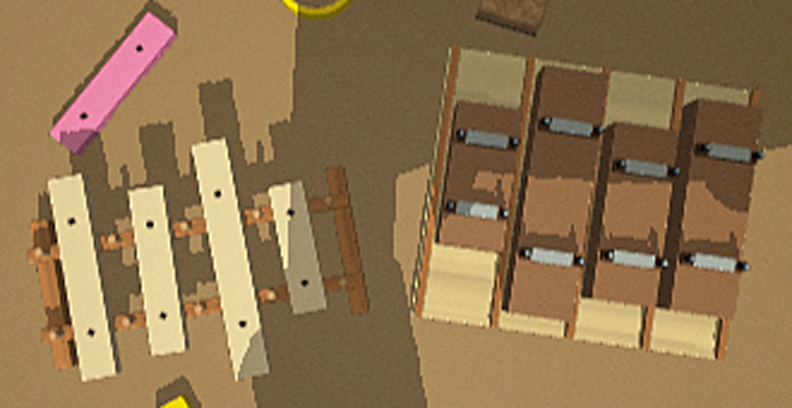

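The boxes from left to right are 125, 230, 160 and 195, going by felt spacings of 68.5, 126.3, 87.9 and 107.2 mm. The bars from left to right are 195, 160, 230 and 125, going by rectangle length. Next I'll refine hole centres, pegs and box poses.

```bash
cat >> h.py <<'E'
from scipy.spatial.transform import Rotation as R
def bars(im,zt=0.07,tol=.006,umin=0,umax=560):
    P=cloud(im);F=im["frame"];hsv=cv2.cvtColor(F,cv2.COLOR_RGB2HSV)
    m=(abs(P[...,2]-zt)<tol)&(hsv[...,1]<130)&(hsv[...,2]>90)
    m=m.astype(np.uint8); m[275:]=0;m[:120]=0;m[:,:umin]=0;m[:,umax:]=0
    n,l,s,c=cv2.connectedComponentsWithStats(m); out=[]
    for i in range(1,n):
        if s[i][4]<300: continue
        v,u=np.where(l==i); p=ray(im,np.c_[u,v],zt)[:,:2]
        r=cv2.minAreaRect((p*1000).astype(np.float32))
        # holes: dark blobs inside convex hull
        hull=cv2.convexHull(np.c_[u,v].astype(np.int32)); hm=np.zeros(m.shape,np.uint8); cv2.fillConvexPoly(hm,hull,1)
        hm=cv2.erode(hm,np.ones((3,3)))
        g=F.max(-1).astype(float); loc=cv2.medianBlur(F.max(-1),9).astype(float)
        d=((g<loc*.6)&(hm>0)).astype(np.uint8); k,ll,ss,cc=cv2.connectedComponentsWithStats(d)
        H=[]
        for j in range(1,k):
            if ss[j][4]>=2:
                vv,uu=np.where(ll==j); w=(loc-g)[vv,uu]; H.append((np.average(uu,weights=w),np.average(vv,weights=w)))
        H=ray(im,H,zt)[:,:2] if H else np.zeros((0,2))
        out.append((np.array(r[0])/1000,r[1],r[2],p.mean(0),H))
    return out
E
python3 - <<'E'
from h import *
import pickle
im=pickle.load(open("top0.pkl","rb")); P=cloud(im)
for c,sz,a,mean,H in bars(im,umax=270):
    print("rect",(c*1000).round(1),np.round(sz,1),round(a,1),"mean",(mean*1000).round(1),"holes",(H*1000).round(1).tolist(), end=" ")
    if len(H)==2:
        H=H[np.argsort(H[:,0])]; d=H[1]-H[0]; print("mid",(H.mean(0)*1000).round(1),"len",np.linalg.norm(d)*1000,"yaw",np.degrees(np.arctan2(d[1],d[0])))
    else: print()
B={"125":((312.6,168.2),(308.4,197.6)),"230":((346.8,163),(339.3,217.2)),"160":((378.4,180.3),(373.5,218)),"195":((413.3,173.7),(407.2,219.5))}
for k,(a,b) in B.items():
    p=ray(im,[a,b],.078)[:,:2]; d=p[0]-p[1]; print("box",k,(p.mean(0)*1000).round(1),np.linalg.norm(d)*1000,np.degrees(np.arctan2(d[1],d[0])))
# rack pegs: z .068-.076 brown ; rails z~.05
hsv=cv2.cvtColor(im["frame"],cv2.COLOR_RGB2HSV)
m=((P[...,2]>.060)&(P[...,2]<.078)&(hsv[...,1]>=130)).astype(np.uint8); m[:,270:]=0;m[:160]=0;m[275:]=0
n,l,s,c=cv2.connectedComponentsWithStats(m)
for i in range(1,n):
    if s[i][4]>=4:
        v,u=np.where(l==i); print("peg?",s[i],c[i].round(1),P[v,u].mean(0).round(4))
s=pickle.load(open("side0.pkl","rb"))["frame"][115:235,195:345]
cv2.imwrite("pics/crop1.png",cv2.resize(cv2.cvtColor(s,cv2.COLOR_RGB2BGR),None,fx=5,fy=5,interpolation=cv2.INTER_CUBIC))
o=readout.get_obs(); print(R.from_quat(o["eef_rot"]).as_matrix().round(4))
E
```

```text
rect [501.3 154.8] [229.5  34.2] 11.0 mean [501.1 154.8] holes [[564.6, 167.4], [440.0, 142.8]] mid [502.3 155.1] len 126.9557803251683 yaw 11.169275988199056
rect [483.7 295.9] [194.6  34.1] 10.4 mean [483.5 296. ] holes [[537.7, 306.6], [431.6, 287.0]] mid [484.6 296.8] len 107.92445906568862 yaw 10.46096539769896
rect [512.   90.5] [124.4  34.2] 11.5 mean [512.   90.4] holes [[547.1, 97.4], [479.1, 83.9]] mid [513.1  90.6] len 69.35770926608338 yaw 11.20856558844198
rect [490.4 224.7] [159.6  33.9] 8.6 mean [490.5 224.8] holes [[534.9, 232.0], [447.5, 218.8]] mid [491.2 225.4] len 88.38778124875 yaw 8.556372153827096
box 125 [581.7 -86.2] 68.48897702397663 -8.179198893293282
box 230 [ 565.5 -161.4] 126.33597882426379 -8.071945169253024
box 160 [ 544.7 -237.5] 87.85834152115227 -7.745040745150841
box 195 [ 550.9 -317.3] 107.07607718579122 -8.073116163550532
peg? [155 211   4   1   4] [156.5 211. ] [0.5166 0.2671 0.0703]
peg? [251 226   4   4   6] [252.2 227.8] [0.4782 0.0477 0.0722]
peg? [161 244   5   2   5] [163.  244.8] [0.4391 0.252  0.0685]
peg? [130 249   5   3   7] [131.9 250.3] [0.4267 0.3221 0.0705]
[[-2.000e-04  3.115e-01 -9.502e-01]
 [ 9.000e-04 -9.502e-01 -3.115e-01]
 [-1.000e+00 -9.000e-04 -1.000e-04]]
```

View pics/crop1.png

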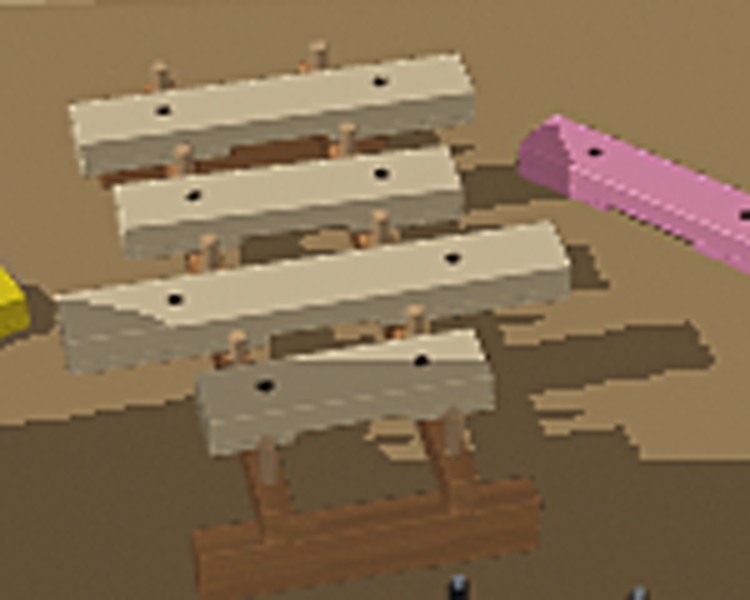

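All four bars are right way up, with the holes on top at about (160,110)/(380,80) in the crop for the 195. The pegs clear the pad positions at each bar's middle. I'll take bar_125 first.

```bash
cat >> h.py <<'E'
def go(x,y,z,yaw):
    "mm, deg (bar axis yaw). prints tool-frame turn & shift"
    o=readout.get_obs(); M=R.from_quat(o["eef_rot"]); zt=np.array([-np.cos(np.radians(yaw)),-np.sin(np.radians(yaw)),0]); xt=np.array([0,0,-1.]); yt=np.cross(zt,xt)
    T=R.from_matrix(np.c_[xt,yt,zt]); w=(M.inv()*T).as_rotvec()
    d=M.inv().apply(np.array([x,y,z])-o["position"]*1000)
    print("turn",w.round(3),"shift",d.round(1),"| dist",np.linalg.norm(d).round(),"gap",round(o["finger_gap"]*85,1),"t",o["time"])
E
python3 -c "
from h import *
go(512.3,90.5,140,11.3)"
```

```text
turn [ 0.12  -0.     0.001] shift [  91.4 -501.1 -515. ] | dist 724.0 gap 85.1 t 0.15
```

Emit:
jog_arm(steps="0.12 0 0 91 -501 -515 -0.1; 0.12 0 0 91 -501 -515 -0.1; 0.12 0 0 91 -501 -515 -0.1; 0.12 0 0 91 -501 -515 -0.1; 0.12 0 0 91 -501 -515 -0.1", force=40)

```text
time: 0.78
position: [0.3234, -0.2699, 0.1918]
eef_rot: [0.704, 0.069, -0.704, 0.069]
force: [0.9, -0.7, 0.0]
finger_gap: 0.55
```

```bash
python3 -c "
from h import *
go(512.3,90.5,140,11.3)"
```

```text
turn [-0.001 -0.    -0.   ] shift [  51.8 -316.6 -255.6] | dist 410.0 gap 46.7 t 0.775
```

Emit:
jog_arm(steps="0 0 0 52 -317 -256 -0.1; 0 0 0 52 -317 -256 -0.1; 0 0 0 52 -317 -256 -0.1; 0 0 0 52 -317 -256 -0.1; 0 0 0 52 -317 -256 -0.1")

```text
time: 1.4
position: [0.4673, 0.005, 0.1524]
eef_rot: [0.704, 0.069, -0.704, 0.07]
force: [1.0, -0.9, 0.7]
finger_gap: 0.551
```

```bash
python3 -c "
from h import *
go(512.3,90.5,140,11.3)"
```

```text
turn [-0. -0. -0.] shift [ 12.4 -75.1 -60.8] | dist 97.0 gap 46.8 t 1.4
```

Emit:
jog_arm(steps="0 0 0 12 -75 -61 -0.1; 0 0 0 12 -75 -61 -0.1; 0 0 0 12 -75 -61 -0.1; 0 0 0 12 -75 -61 -0.1")

```text
time: 1.9
position: [0.5116, 0.0881, 0.1403]
eef_rot: [-0.703, -0.07, 0.704, -0.07]
force: [-0.8, -0.1, 0.2]
finger_gap: 0.544
```

```bash
python3 -c "
from h import *
go(512.3,90.5,140,11.3)
im=get_image('wrist'); save(im,'w1'); im=get_image('top'); save(im,'t1')
go(512.3,90.5,42,11.3)"
```

```text
turn [-0.     0.001  0.   ] shift [ 0.3 -2.2 -1.1] | dist 3.0 gap 46.3 t 1.9
turn [-0.001 -0.    -0.   ] shift [98.7 -2.8 -1.1] | dist 99.0 gap 46.7 t 2.0
```

View pics/w1.png

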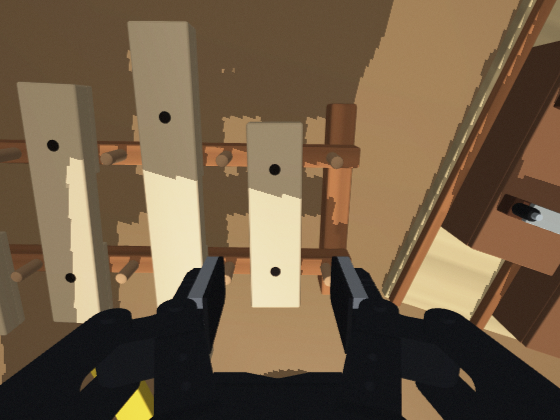

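In the wrist view the bar's holes are at (275,170) and (275,271), between finger tips at columns 212 and 345. I'll cross-check the bar's position through the wrist camera.

```bash
python3 -c "
from h import *
im=get_image('wrist'); p=ray(im,[(274.5,170),(275.5,271)],.07)*1000; print(p.round(1),p.mean(0).round(1),np.linalg.norm(p[0]-p[1]))
p=ray(im,[(164.5,117.5)],.07)*1000;print('230 hole',p)
go(512.3,90.5,42,11.3)"
```

```text
[[544.6  96.3  70. ]
 [477.4  82.4  70. ]] [511.   89.3  70. ] 68.59314751945784
230 hole [[562.69791283 166.26211721  70.        ]]
turn [-0.002 -0.    -0.   ] shift [98.7 -2.8 -1.1] | dist 99.0 gap 46.8 t 2.05
```

Emit:
jog_arm(steps="0 0 0 60 -2 -0.5 -0.1; 0 0 0 98 -2 -0.5 -0.1; 0 0 0 98 -2 -0.5 -0.1; 0 0 0 98 -2 -0.5 -0.1")

```text
time: 2.55
position: [0.5129, 0.0901, 0.0443]
eef_rot: [0.704, 0.069, -0.703, 0.069]
force: [1.1, 0.8, -0.2]
finger_gap: 0.553
```

Emit:
jog_arm(steps="0 0 0 0 0 0 0.3; 0 0 0 0 0 0 0.4; 0 0 0 0 0 0 0.5; 0 0 0 0 0 0 0.6", force=40)

```text
time: 3.05
position: [0.5131, 0.0903, 0.0446]
eef_rot: [0.705, 0.069, -0.703, 0.07]
force: [-2.5, -1.4, 7.5]
finger_gap: 0.386
```

Emit:
jog_arm(steps="0 0 0 0 0 0 0.6; 0 0 0 -60 0 0 0.6; 0 0 0 -110 0 0 0.6;0 0 0 -110 0 0 0.6")

```text
time: 3.55
position: [0.514, 0.0905, 0.1578]
eef_rot: [0.707, 0.069, -0.701, 0.07]
force: [0.8, -0.6, -1.6]
finger_gap: 0.39
```

```bash
python3 -c "
from h import *
im=get_image('wrist'); save(im,'w2'); im=get_image('top'); save(im,'t2')
go(581.7,-86.2,150,-8.1)"
```

```text
turn [ 0.338 -0.002  0.   ] shift [  3.5 186.8 -33.6] | dist 190.0 gap 33.3 t 3.65
```

View pics/w2.png

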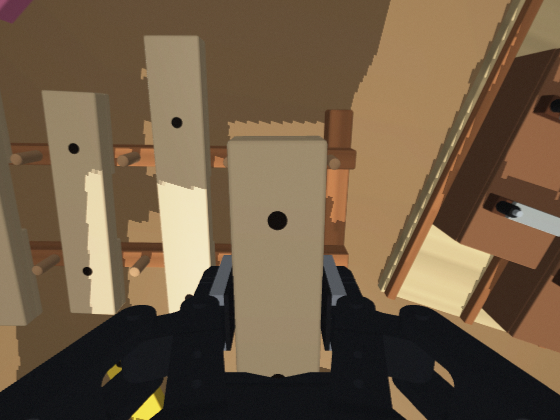

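View pics/t2.png

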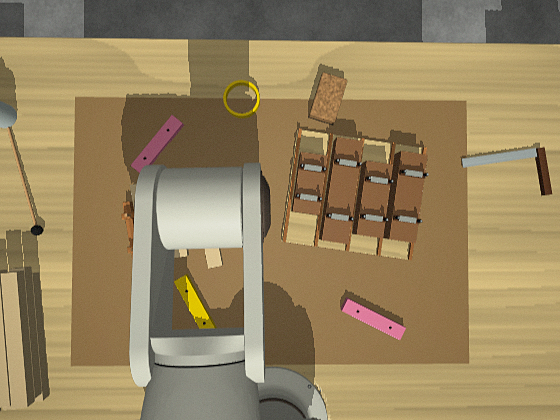

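The bar is held level, with its front hole at (277,220). The top view is blocked by the arm, so I'll use the wrist camera for both bar and box.

```bash
cat >> h.py <<'E'
def held(im,half):
    """bar in grip: front hole in wrist image -> offset of bar centre from TCP along tool z (mm), lateral(tool y), pitch"""
    o=readout.get_obs(); F=im["frame"]; P=cloud(im); M=R.from_quat(o["eef_rot"])
    Q=(P-o["position"])@M.as_matrix()*1000   # tool frame
    g=F.max(-1).astype(float)
    top=(abs(Q[...,0]+29-5)<12)&(abs(Q[...,1])<22)
    top[:,:200]=0; top[:,360:]=0
    hm=cv2.morphologyEx((top&(g>90)).astype(np.uint8),cv2.MORPH_CLOSE,np.ones((31,31)))
    d=(hm>0)&(g<50); d[300:]=0
    n,l,s,c=cv2.connectedComponentsWithStats(d.astype(np.uint8))
    i=1+np.argmax(s[1:,4]); uv=c[i]
    t=(l==i); ring=cv2.dilate(t.astype(np.uint8),np.ones((9,9)))>0; q=np.median(Q[ring&~t],0)
    m=top&(g>90); v,u=np.where(m); A=np.c_[Q[v,u][:,1:],np.ones(len(v))]; co=np.linalg.lstsq(A,Q[v,u][:,0],rcond=None)[0]
    h=P[ring&~t][:,2].mean(); w=ray(im,[uv],h)[0]; q=M.inv().apply(w-o["position"])*1000
    fr=Q[v,u][:,2].min()
    print("hole px",uv.round(1),"n",s[i][4],"tool-frame hole",q.round(1),"centre off along z",round(q[2]+half,1),"front edge",round(fr,1),"top h rel TCP",-q[0].round(1),"slope dz,dy",co[:2].round(3))
def pins(im):
    F=im["frame"];P=cloud(im); m=((P[...,2]>.073)&(P[...,2]<.084)).astype(np.uint8)
    m[:]*=1; n,l,s,c=cv2.connectedComponentsWithStats(m)
    for i in range(1,n):
        if s[i][4]>150:
            v,u=np.where(l==i); p=ray(im,[c[i]],.078)[0]*1000
            if p[1]<0 : print("felt px",c[i].round(),s[i][4],"world",p.round(1),"cloudmean",(P[v,u].mean(0)*1000).round(1))
E
python3 -c "
from h import *
im=get_image('wrist'); held(im,34.5); pins(im)
"
```

```text
hole px [276.8 220.2] n 273 tool-frame hole [-26.6  -0.5 -33.1] centre off along z 1.4 front edge -61.2 top h rel TCP 26.6 slope dz,dy [-0.    -0.006]
felt px [532. 214.] 964 world [549.1 -72.2  78. ] cloudmean [549.1 -72.4  77.8]
```

Emit:
jog_arm(steps="0.34 0 0 3 187 -34 0.6;0.34 0 0 3 187 -34 0.6;0.34 0 0 3 187 -34 0.6;0.34 0 0 3 187 -34 0.6;0.34 0 0 3 187 -34 0.6")

```text
time: 4.32
position: [0.5814, -0.0863, 0.1482]
eef_rot: [-0.705, 0.051, 0.706, 0.051]
force: [-0.1, -0.2, -0.4]
finger_gap: 0.39
```

```bash
python3 -c "
from h import *
go(581.7,-86.2,150,-8.1)
im=get_image('wrist'); held(im,34.5); pins(im); save(im,'w3')
"
```

```text
turn [-0.003  0.002  0.001] shift [-1.8 -0.2 -0.3] | dist 2.0 gap 33.2 t 4.325
hole px [276.9 220. ] n 263 tool-frame hole [-25.4   0.3 -32.8] centre off along z 1.7 front edge -60.8 top h rel TCP 25.4 slope dz,dy [ 0.001 -0.008]
felt px [409. 128.] 1793 world [ 628.7 -172.4   78. ] cloudmean [ 628.6 -172.5   77.7]
felt px [522. 175.] 1420 world [ 590.1 -240.2   78. ] cloudmean [ 590.  -240.3   77.7]
felt px [503. 300.] 1490 world [ 503.2 -231.9   78. ] cloudmean [ 502.9 -232.1   77.5]
felt px [395. 307.] 315 world [ 507.9 -157.7   78. ] cloudmean [ 506.8 -158.2   76.4]
```

View pics/w3.png

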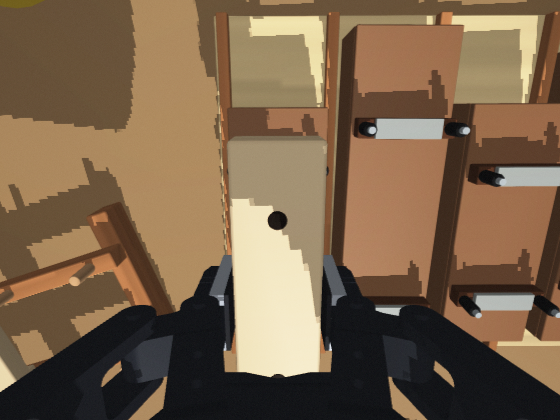

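Emit:
jog_arm(steps="0 0 0 30 0.5 -2.4 0.6; 0 0 0 60 0.5 -2.4 0.6;0 0 0 70 0.5 -2.4 0.6;0 0 0 70 0.5 -2.4 0.6")

```text
time: 4.88
position: [0.584, -0.0864, 0.0796]
eef_rot: [-0.705, 0.05, 0.706, 0.05]
force: [-0.7, -0.6, 0.4]
finger_gap: 0.391
```

```bash
python3 -c "
from h import *
go(583.9,-86.8,72.5,-8.1)
im=get_image('wrist'); held(im,34.5); pins(im); save(im,'w4')
"
```

```text
turn [-0.001  0.001  0.   ] shift [7.1 0.4 0.1] | dist 7.0 gap 33.2 t 4.875
hole px [276.9 219.9] n 259 tool-frame hole [-25.   -0.6 -32.3] centre off along z 2.2 front edge -60.3 top h rel TCP 25.0 slope dz,dy [ 0.    -0.008]
felt px [471. 144.] 3805 world [ 628.7 -172.6   78. ] cloudmean [ 628.6 -172.6   77.8]
felt px [221. 194.] 269 world [622.5 -67.6  78. ] cloudmean [622.1 -67.3  76.3]
felt px [334. 195.] 366 world [ 615.4 -115.1   78. ] cloudmean [ 614.8 -115.4   75.9]
felt px [545. 374.] 602 world [ 508.5 -210.8   78. ] cloudmean [ 507.2 -211.9   76.6]
felt px [398. 396.] 305 world [ 505.1 -137.2   78. ] cloudmean [ 504.8 -137.3   77.7]
```

View pics/w4.png

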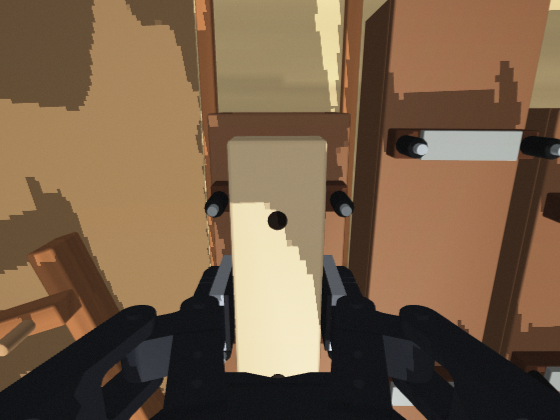

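The guide pin tops are at (213,210) and (345,209), and the bar at column 277 sits midway between them. I'll check along the box.

```bash
python3 -c "
from h import *
im=get_image('wrist'); p=ray(im,[(213,210),(345,209)],.093)*1000; h=ray(im,[(276.9,219.9)],.105)*1000
print(p.round(1),p.mean(0).round(1),h.round(1)); go(583.9,-86.8,72.5,-8.1)
"
```

```text
[[ 620.3  -66.3   93. ]
 [ 613.4 -117.3   93. ]] [616.8 -91.8  93. ] [[616.6 -90.9 105. ]]
turn [-0.001 -0.001 -0.   ] shift [8.2 0.  0.8] | dist 8.0 gap 33.1 t 4.975
```

Emit:
jog_arm(steps="0 0 0 4 0.5 0 0.6; 0 0 0 7 0.5 0 0.6;0 0 0 7.5 0.5 0 0.6;0 0 0 7.5 0.5 0 0.6")

```text
time: 5.48
position: [0.5843, -0.0878, 0.0727]
eef_rot: [0.706, -0.051, -0.705, -0.051]
force: [-2.4, 0.1, 6.8]
finger_gap: 0.387
```

```bash
python3 -c "
from h import *
go(583.9,-86.8,72.5,-8.1)
im=get_image('wrist'); held(im,34.5)
for i in range(1): print(readout.get_obs()['force'])
"
```

```text
turn [-0.002 -0.001 -0.   ] shift [ 0.2 -0.9  0.5] | dist 1.0 gap 32.9 t 5.475
hole px [276.9 220.1] n 258 tool-frame hole [-26.6  -0.3 -32.9] centre off along z 1.6 front edge -60.7 top h rel TCP 26.6 slope dz,dy [-0.    -0.006]
[-3.07041864 -0.53375703  7.51042349]
```

A contact force of about 7 N shows the bar is on the felts. Opening.

Emit:
jog_arm(steps="0 0 0 0 0 0 0.1; 0 0 0 0 0 0 0; 0 0 0 0 0 0 -0.1; 0 0 0 -50 0 0 -0.1; 0 0 0 -80 0 0 -0.1")

```text
time: 6.15
position: [0.5845, -0.0878, 0.154]
eef_rot: [0.706, -0.051, -0.705, -0.051]
force: [0.7, 0.1, -0.4]
finger_gap: 0.547
```

```bash
python3 -c "
from h import *
im=get_image('wrist'); save(im,'w5')
go(502,155,120,11.1)
"
```

```text
turn [-0.337 -0.005 -0.002] shift [  36.9 -228.6  117.6] | dist 260.0 gap 46.9 t 6.2
```

View pics/w5.png

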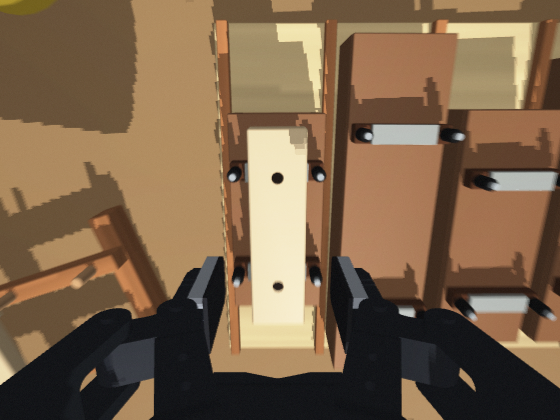

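bar_125 is on its felts and between the pins: holes at (277,178) and (278,287), pins at (233,174) and (319,174). Next is bar_230.

Emit:
jog_arm(steps="-0.34 0 0 37 -228 118 -0.1;-0.34 0 0 37 -228 118 -0.1;-0.34 0 0 37 -228 118 -0.1;-0.34 0 0 37 -228 118 -0.1;-0.34 0 0 37 -228 118 -0.1")

```text
time: 6.82
position: [0.4982, 0.1578, 0.1144]
eef_rot: [-0.703, -0.071, 0.704, -0.071]
force: [0.3, -0.2, 0.3]
finger_gap: 0.55
```

Emit:
jog_arm(steps="0 0 0 0 0 0 -0.1;0 0 0 0 0 0 -0.1")

```text
time: 7.08
position: [0.5004, 0.1538, 0.1151]
eef_rot: [0.704, 0.069, -0.704, 0.069]
force: [0.9, -0.5, -0.3]
finger_gap: 0.549
```

```bash
python3 -c "
from h import *
im=get_image('wrist'); save(im,'w6')
go(501.8,154.7,44,11.1)
"
```

```text
turn [ 0.002 -0.    -0.   ] shift [71.1 -0.7 -1.5] | dist 71.0 gap 47.0 t 7.125
```

View pics/w6.png

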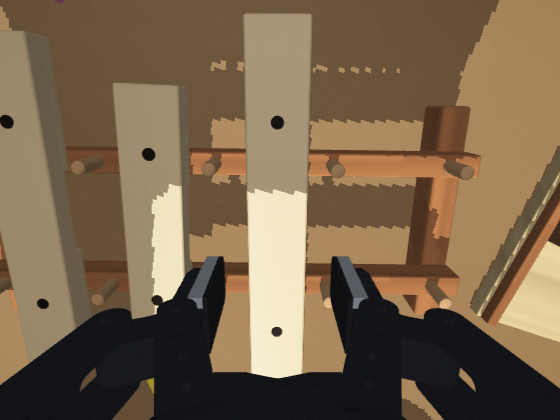

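Bar_230 is centred at column 278, with holes at (278,122) and (277,331). Descend, grip and lift.

Emit:
jog_arm(steps="0 0 0 40 -0.5 -1 -0.1; 0 0 0 71 -0.5 -1 -0.1; 0 0 0 71 -0.5 -1 -0.1; 0 0 0 71 -0.5 -1 -0.1")

```text
time: 7.62
position: [0.5016, 0.1551, 0.0453]
eef_rot: [0.704, 0.069, -0.703, 0.069]
force: [0.3, 0.3, 0.5]
finger_gap: 0.548
```

Emit:
jog_arm(steps="0 0 0 0 0 0 0.3; 0 0 0 0 0 0 0.4; 0 0 0 0 0 0 0.5; 0 0 0 0 0 0 0.6; 0 0 0 0 0 0 0.6", force=45)

```text
time: 8.25
position: [0.5017, 0.1555, 0.0457]
eef_rot: [0.705, 0.069, -0.703, 0.069]
force: [-0.4, -2.8, 5.1]
finger_gap: 0.391
```

Emit:
jog_arm(steps="0 0 0 -30 0 0 0.6; 0 0 0 -80 0 0 0.6; 0 0 0 -115 0 0 0.6;0 0 0 -115 0 0 0.6")

```text
time: 8.75
position: [0.5021, 0.1557, 0.1627]
eef_rot: [0.706, 0.07, -0.702, 0.069]
force: [-1.2, 0.6, -0.9]
finger_gap: 0.39
```

```bash
python3 -c "
from h import *
im=get_image('wrist'); held(im,63.5); save(im,'w7')
go(566.5,-162,158,-8.1)
"
```

```text
hole px [277.5 135. ] n 322 tool-frame hole [-27.6  -0.3 -63. ] centre off along z 0.5 front edge -103.3 top h rel TCP 27.6 slope dz,dy [-0.     0.002]
turn [ 0.338 -0.003  0.   ] shift [  2.7 324.2  -1.8] | dist 324.0 gap 33.0 t 8.8
```

View pics/w7.png

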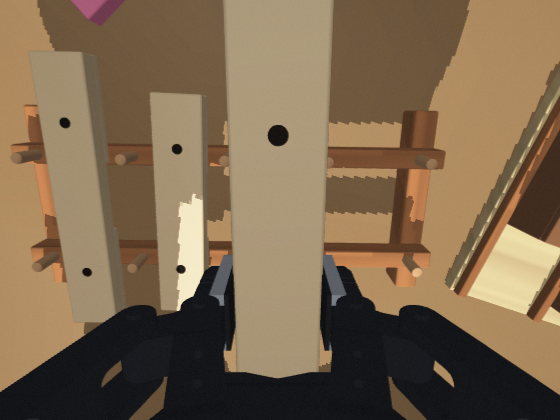

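Emit:
jog_arm(steps="0.34 0 0 3 324 -2 0.6;0.34 0 0 3 324 -2 0.6;0.34 0 0 3 324 -2 0.6;0.34 0 0 3 324 -2 0.6;0.34 0 0 3 324 -2 0.6")

```text
time: 9.43
position: [0.5635, -0.1525, 0.1551]
eef_rot: [-0.705, 0.05, 0.706, 0.051]
force: [0.9, 1.7, -1.5]
finger_gap: 0.39
```

Emit:
jog_arm(steps="0 0 0 0 0 0 0.6;0 0 0 0 0 0 0.6")

```text
time: 9.68
position: [0.5633, -0.1504, 0.1551]
eef_rot: [-0.705, 0.051, 0.706, 0.051]
force: [0.8, 0.9, -1.4]
finger_gap: 0.386
```

```bash
python3 -c "
from h import *
go(566.8,-162.2,80,-8.1)
"
```

```text
turn [-0.003  0.002  0.001] shift [75.1 11.3 -5.3] | dist 76.0 gap 32.8 t 9.675
```

Emit:
jog_arm(steps="0 0 0 0 11 -5 0.6;0 0 0 40 11 -5 0.6;0 0 0 74 11 -5 0.6;0 0 0 74 11 -5 0.6")

```text
time: 10.18
position: [0.5661, -0.1612, 0.0801]
eef_rot: [-0.704, 0.05, 0.707, 0.051]
force: [-0.8, -0.4, -0.8]
finger_gap: 0.387
```

```bash
python3 -c "
from h import *
im=get_image('wrist'); held(im,63.5); save(im,'w8')
go(566.8,-162.2,73.5,-8.1)
"
```

```text
hole px [277.5 135. ] n 322 tool-frame hole [-22.5  -0.4 -61.2] centre off along z 2.3 front edge -101.5 top h rel TCP 22.5 slope dz,dy [-0.001 -0.005]
turn [-0.001  0.001  0.   ] shift [8.6 0.6 0.2] | dist 9.0 gap 32.9 t 10.225
```

View pics/w8.png

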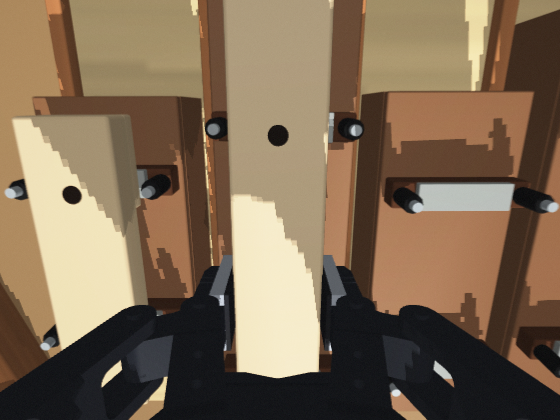

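```bash
python3 -c "
from h import *
im=get_image('wrist'); p=ray(im,[(211,128),(354,130)],.093)*1000; h=ray(im,[(277.5,135)],.1055)*1000
o=readout.get_obs();M=R.from_quat(o['eef_rot'])
print(p.mean(0).round(1),h.round(1), 'pins-hole tool frame',M.inv().apply(p.mean(0)-h[0]).round(1)); go(566.8,-162.2,73.5,-8.1)
"
```

```text
[ 629.5 -172.4   93. ] [[ 628.5 -170.3  105.5]] pins-hole tool frame [12.5  1.9 -1.2]
turn [-0.001 -0.001 -0.   ] shift [9.8 0.3 0.8] | dist 10.0 gap 32.8 t 10.275
```

Emit:
jog_arm(steps="0 0 0 4 1.5 -0.7 0.6; 0 0 0 7 1.5 -0.7 0.6;0 0 0 8 1.5 -0.7 0.6;0 0 0 8 1.5 -0.7 0.6")

```text
time: 10.78
position: [0.5676, -0.1637, 0.0741]
eef_rot: [-0.705, 0.051, 0.705, 0.051]
force: [0.0, 1.6, -1.8]
finger_gap: 0.387
```

Emit:
jog_arm(steps="0 0 0 0.5 0 0 0.6; 0 0 0 1 0 0 0.6;0 0 0 1 0 0 0.6")

```text
time: 11.15
position: [0.5677, -0.1638, 0.0737]
eef_rot: [0.705, -0.051, -0.705, -0.051]
force: [-2.3, 1.1, 6.6]
finger_gap: 0.389
```

Contact at about 7 N. Release.

Emit:
jog_arm(steps="0 0 0 0 0 0 0.1; 0 0 0 0 0 0 0; 0 0 0 0 0 0 -0.1; 0 0 0 -50 0 0 -0.1; 0 0 0 -85 0 0 -0.1")

```text
time: 11.78
position: [0.5678, -0.1638, 0.1598]
eef_rot: [0.706, -0.051, -0.705, -0.051]
force: [0.8, 0.1, -0.6]
finger_gap: 0.55
```

```bash
python3 -c "
from h import *
im=get_image('wrist'); save(im,'w9')
go(490.5,224.6,120,8.6)
"
```

```text
turn [-0.293 -0.006 -0.002] shift [  43.1 -373.8  133.5] | dist 399.0 gap 46.6 t 11.825
```

View pics/w9.png

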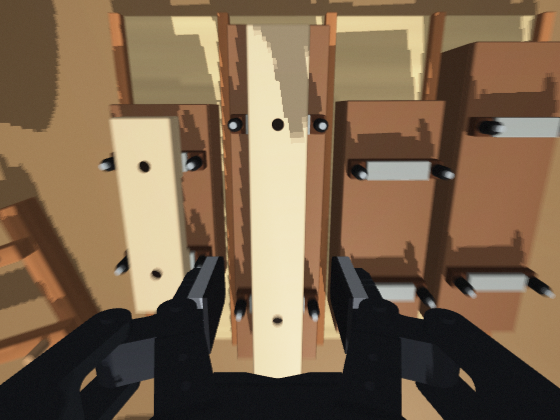

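bar_230 lies on its felts between the pins: hole at (278,125), pins at (235,125) and (320,125). Next is bar_160.

Emit:
jog_arm(steps="-0.29 0 0 0 -374 134 -0.1;-0.29 0 0 0 -374 134 -0.1;-0.29 0 0 0 -374 134 -0.1;-0.29 0 0 0 -374 134 -0.1;-0.29 0 0 0 -374 134 -0.1")

```text
time: 12.45
position: [0.5046, 0.1443, 0.1581]
eef_rot: [0.705, 0.052, -0.705, 0.052]
force: [1.7, 0.1, 0.1]
finger_gap: 0.553
```

```bash
python3 -c "
from h import *
go(490.5,224.6,118,8.6)
"
```

```text
turn [-0.004 -0.     0.   ] shift [ 40.1 -81.5   2.2] | dist 91.0 gap 47.0 t 12.45
```

Emit:
jog_arm(steps="0 0 0 40 -81 2 -0.1;0 0 0 40 -81 2 -0.1;0 0 0 40 -81 2 -0.1;0 0 0 40 -81 2 -0.1")

```text
time: 12.95
position: [0.4918, 0.2219, 0.1184]
eef_rot: [0.705, 0.052, -0.705, 0.052]
force: [0.8, -0.5, 0.4]
finger_gap: 0.549
```

```bash
python3 -c "
from h import *
im=get_image('wrist'); save(im,'w10')
go(490.5,224.6,44.5,8.6)
"
```

```text
turn [-0.004 -0.001 -0.   ] shift [74.1 -3.2  1. ] | dist 74.0 gap 46.6 t 13.0
```

View pics/w10.png

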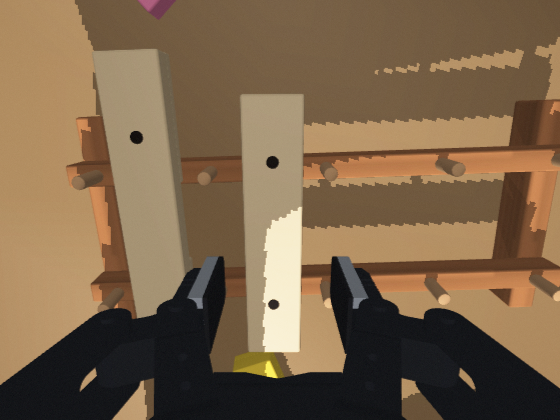

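Holes at (272,162) and (274,304), about 3 mm left of the finger centre, which the shift covers.

Emit:
jog_arm(steps="0 0 0 30 -3 1 -0.1; 0 0 0 73.5 -3 1 -0.1; 0 0 0 73.5 -3 1 -0.1; 0 0 0 73.5 -3 1 -0.1")

```text
time: 13.5
position: [0.491, 0.2248, 0.0464]
eef_rot: [0.706, 0.052, -0.705, 0.051]
force: [0.9, -0.4, 0.7]
finger_gap: 0.548
```

Emit:
jog_arm(steps="0 0 0 0 0 0 0.3; 0 0 0 0 0 0 0.4; 0 0 0 0 0 0 0.5; 0 0 0 0 0 0 0.6; 0 0 0 0 0 0 0.6", force=45)

```text
time: 14.12
position: [0.4912, 0.2252, 0.0468]
eef_rot: [0.706, 0.052, -0.704, 0.052]
force: [-0.7, -1.5, 8.7]
finger_gap: 0.39
```

Emit:
jog_arm(steps="0 0 0 -30 0 0 0.6; 0 0 0 -80 0 0 0.6; 0 0 0 -115 0 0 0.6;0 0 0 -115 0 0 0.6")

```text
time: 14.62
position: [0.4914, 0.2255, 0.1638]
eef_rot: [0.707, 0.052, -0.703, 0.051]
force: [1.0, 0.2, -2.0]
finger_gap: 0.392
```

```bash
python3 -c "
from h import *
im=get_image('wrist'); held(im,44.2); save(im,'w11')
go(546,-238,158,-8.1)
"
```

```text
hole px [276.9 191.8] n 282 tool-frame hole [-25.9  -0.6 -43.3] centre off along z 0.9 front edge -78.8 top h rel TCP 25.9 slope dz,dy [0.001 0.001]
turn [ 0.288 -0.003  0.001] shift [  3.2 466.4  13. ] | dist 467.0 gap 33.2 t 14.675
```

View pics/w11.png

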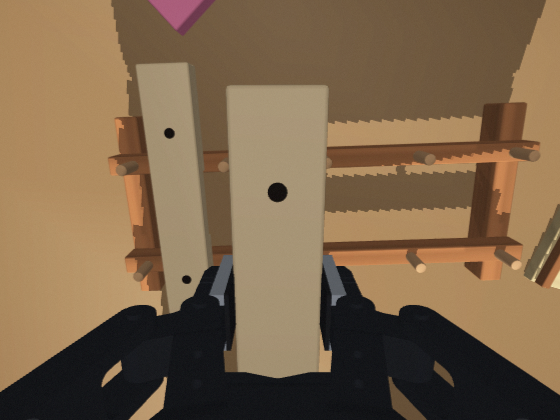

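Emit:
jog_arm(steps="0.29 0 0 3 466 13 0.6;0.29 0 0 3 466 13 0.6;0.29 0 0 3 466 13 0.6;0.29 0 0 3 466 13 0.6;0.29 0 0 3 466 13 0.6")

```text
time: 15.3
position: [0.5267, -0.0871, 0.157]
eef_rot: [-0.705, 0.05, 0.706, 0.051]
force: [1.1, 0.5, 0.0]
finger_gap: 0.386
```

```bash
python3 -c "
from h import *
go(546,-238,156,-8.1)
"
```

```text
turn [-0.002  0.001  0.   ] shift [  0.9 146.6 -40.7] | dist 152.0 gap 32.8 t 15.3
```

Emit:
jog_arm(steps="0 0 0 0 146 -41 0.6;0 0 0 0 146 -41 0.6;0 0 0 0 146 -41 0.6;0 0 0 0 146 -41 0.6;0 0 0 20 146 -41 0.6")

```text
time: 15.92
position: [0.5473, -0.2349, 0.1381]
eef_rot: [0.706, -0.051, -0.705, -0.05]
force: [1.0, 0.8, -1.5]
finger_gap: 0.389
```

```bash
python3 -c "
from h import *
go(545.8,-238,82,-8.1)
"
```

```text
turn [-0.002 -0.001 -0.   ] shift [56.1  3.3  1.1] | dist 56.0 gap 33.1 t 15.925
```

Emit:
jog_arm(steps="0 0 0 30 3 1 0.6;0 0 0 54 3 1 0.6;0 0 0 54 3 1 0.6;0 0 0 54 3 1 0.6")

```text
time: 16.42
position: [0.5459, -0.2377, 0.0846]
eef_rot: [0.706, -0.05, -0.705, -0.05]
force: [-0.2, -0.1, -0.5]
finger_gap: 0.392
```

```bash
python3 -c "
from h import *
im=get_image('wrist'); held(im,44.2); save(im,'w12')
go(545.8,-238,74.5,-8.1)
"
```

```text
hole px [276.9 191.8] n 280 tool-frame hole [-23.3  -0.6 -42.3] centre off along z 1.9 front edge -77.9 top h rel TCP 23.3 slope dz,dy [-0.    -0.003]
turn [-0.001 -0.001 -0.   ] shift [10.4  0.   0.2] | dist 10.0 gap 32.8 t 16.475
```

View pics/w12.png

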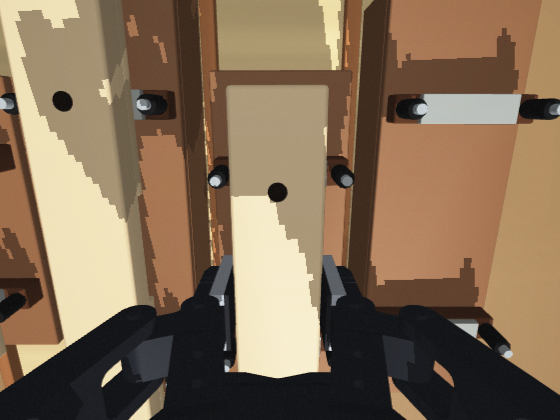

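The 160 pin tops are at (214,182) and (347,181), and the bar's hole is at (277,192).

```bash
python3 -c "
from h import *
im=get_image('wrist'); p=ray(im,[(214,182),(347,181)],.093)*1000; h=ray(im,[(276.9,191.8)],.1085)*1000
o=readout.get_obs();M=R.from_quat(o['eef_rot'])
print(p.mean(0).round(1),h.round(1), 'pins-hole tool frame',M.inv().apply(p.mean(0)-h[0]).round(1)); go(545.8,-238,74.5,-8.1)
"
```

```text
[ 588.3 -245.1   93. ] [[ 588.  -243.7  108.5]] pins-hole tool frame [15.5  1.4 -0.5]
turn [-0.001 -0.002 -0.001] shift [10.4 -0.1  0.2] | dist 10.0 gap 33.2 t 16.525
```

Emit:
jog_arm(steps="0 0 0 5 1 -0.5 0.6; 0 0 0 9 1 -0.5 0.6;0 0 0 10 1 -0.5 0.6;0 0 0 10.5 1 -0.5 0.6;0 0 0 10.5 1 -0.5 0.6")

```text
time: 17.15
position: [0.546, -0.2395, 0.0747]
eef_rot: [0.706, -0.051, -0.705, -0.05]
force: [-9.3, 4.4, 23.3]
finger_gap: 0.383
```

Emit:
jog_arm(steps="0 0 0 -0.7 0 0 0.6; 0 0 0 -0.7 0 0 0.6")

```text
time: 17.4
position: [0.5459, -0.2395, 0.0748]
eef_rot: [0.706, -0.051, -0.705, -0.051]
force: [-5.6, 2.2, 15.1]
finger_gap: 0.391
```

Emit:
jog_arm(steps="0 0 0 0 0 0 0.1; 0 0 0 0 0 0 0; 0 0 0 0 0 0 -0.1; 0 0 0 -50 0 0 -0.1; 0 0 0 -85 0 0 -0.1")

```text
time: 18.02
position: [0.5459, -0.2395, 0.1604]
eef_rot: [0.706, -0.051, -0.705, -0.051]
force: [1.1, -0.6, -0.5]
finger_gap: 0.55
```

```bash
python3 -c "
from h import *
im=get_image('wrist'); save(im,'w13')
go(483.8,296,120,10.4)
"
```

```text
turn [-0.325 -0.005 -0.003] shift [  43.1 -521.7  139.4] | dist 542.0 gap 46.3 t 18.075
```

View pics/w13.png

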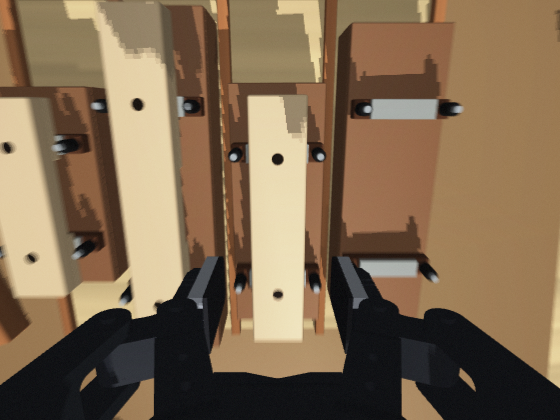

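bar_160 is seated, with its hole at (278,159) and pins at (235,156) and (319,155). Last is bar_195.

Emit:
jog_arm(steps="-0.32 0 0 0 -522 139 -0.1;-0.32 0 0 0 -522 139 -0.1;-0.32 0 0 0 -522 139 -0.1;-0.32 0 0 0 -522 139 -0.1;-0.32 0 0 0 -522 139 -0.1")

```text
time: 18.7
position: [0.5087, 0.0729, 0.1587]
eef_rot: [0.704, 0.062, -0.704, 0.062]
force: [0.5, 0.4, 0.2]
finger_gap: 0.552
```

```bash
python3 -c "
from h import *
go(483.8,296,118,10.4)
"
```

```text
turn [-0.005 -0.     0.   ] shift [  40.8 -224.1  -14.6] | dist 228.0 gap 46.9 t 18.7
```

Emit:
jog_arm(steps="-0.005 0 0 41 -224 -15 -0.1;-0.005 0 0 41 -224 -15 -0.1;-0.005 0 0 41 -224 -15 -0.1;-0.005 0 0 41 -224 -15 -0.1;-0.005 0 0 41 -224 -15 -0.1")

```text
time: 19.32
position: [0.4836, 0.2964, 0.1167]
eef_rot: [-0.704, -0.065, 0.705, -0.065]
force: [0.4, -1.3, 0.7]
finger_gap: 0.554
```

Emit:
jog_arm(steps="0 0 0 0 0 0 -0.1;0 0 0 0 0 0 -0.1")

```text
time: 19.58
position: [0.485, 0.2932, 0.118]
eef_rot: [0.704, 0.064, -0.704, 0.064]
force: [-0.9, -0.1, -0.7]
finger_gap: 0.549
```

```bash
python3 -c "
from h import *
im=get_image('wrist'); save(im,'w14')
go(483.8,296,44.5,10.4)
"
```

```text
turn [-0.001 -0.     0.   ] shift [73.6 -2.9  0.8] | dist 74.0 gap 46.6 t 19.625
```

View pics/w14.png

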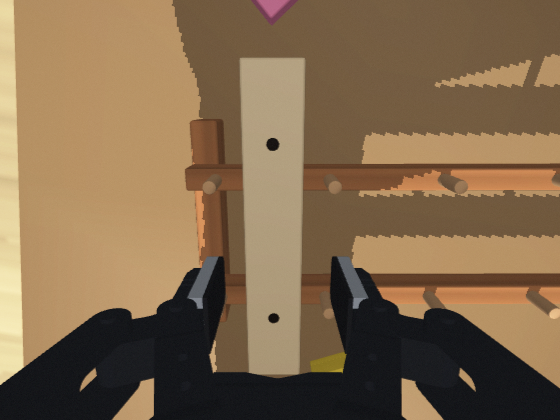

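Holes at (272,144) and (274,318), about 3 mm left of centre. Descend, grip and lift.

Emit:
jog_arm(steps="0 0 0 30 -2.5 1 -0.1; 0 0 0 73.5 -2.5 1 -0.1; 0 0 0 73.5 -2.5 1 -0.1; 0 0 0 73.5 -2.5 1 -0.1")

```text
time: 20.12
position: [0.484, 0.2963, 0.046]
eef_rot: [0.705, 0.064, -0.704, 0.064]
force: [0.1, -0.3, 0.1]
finger_gap: 0.551
```

Emit:
jog_arm(steps="0 0 0 0 0 0 0.3; 0 0 0 0 0 0 0.4; 0 0 0 0 0 0 0.5; 0 0 0 0 0 0 0.6; 0 0 0 0 0 0 0.6", force=45)

```text
time: 20.75
position: [0.4843, 0.2966, 0.0464]
eef_rot: [0.705, 0.064, -0.703, 0.064]
force: [-0.5, -2.2, 6.7]
finger_gap: 0.391
```

Emit:
jog_arm(steps="0 0 0 -30 0 0 0.6; 0 0 0 -80 0 0 0.6; 0 0 0 -115 0 0 0.6;0 0 0 -115 0 0 0.6")

```text
time: 21.25
position: [0.4845, 0.297, 0.1635]
eef_rot: [0.706, 0.065, -0.702, 0.063]
force: [0.3, -0.2, -0.8]
finger_gap: 0.39
```

```bash
python3 -c "
from h import *
im=get_image('wrist'); held(im,53.8); save(im,'w15')
go(552.2,-317.8,160,-8.1)
"
```

```text
hole px [277.  164.1] n 296 tool-frame hole [-26.6  -0.7 -53.1] centre off along z 0.7 front edge -96.7 top h rel TCP 26.6 slope dz,dy [0.001 0.001]
turn [ 0.323 -0.003  0.001] shift [6.000e-01 6.167e+02 4.380e+01] | dist 618.0 gap 32.8 t 21.3
```

View pics/w15.png

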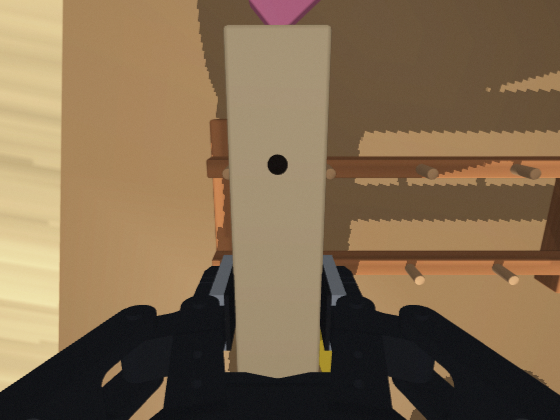

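Emit:
jog_arm(steps="0.32 0 0 0 616 44 0.6;0.32 0 0 0 616 44 0.6;0.32 0 0 0 616 44 0.6;0.32 0 0 0 616 44 0.6;0.32 0 0 0 616 44 0.6")

```text
time: 21.92
position: [0.5172, -0.0161, 0.1587]
eef_rot: [-0.705, 0.049, 0.706, 0.049]
force: [1.2, 0.4, -0.8]
finger_gap: 0.39
```

```bash
python3 -c "
from h import *
go(552.2,-317.8,158,-8.1)
"
```

```text
turn [0.003 0.001 0.   ] shift [  0.6 294.  -76.2] | dist 304.0 gap 33.2 t 21.925
```

Emit:
jog_arm(steps="0.003 0 0 0 294 -76 0.6;0.003 0 0 0 294 -76 0.6;0.003 0 0 0 294 -76 0.6;0.003 0 0 0 294 -76 0.6;0.003 0 0 0 294 -76 0.6")

```text
time: 22.55
position: [0.5519, -0.3181, 0.1582]
eef_rot: [-0.705, 0.05, 0.706, 0.05]
force: [1.5, 0.8, -0.7]
finger_gap: 0.387
```

Emit:
jog_arm(steps="0 0 0 0 0 0 0.6;0 0 0 0 0 0 0.6")

```text
time: 22.8
position: [0.5521, -0.3154, 0.1583]
eef_rot: [-0.705, 0.05, 0.706, 0.05]
force: [0.4, 0.3, -0.3]
finger_gap: 0.388
```

```bash
python3 -c "
from h import *
go(552.2,-317.8,84,-8.1)
"
```

```text
turn [-0.     0.001  0.001] shift [74.3  2.4 -0.5] | dist 74.0 gap 32.9 t 22.8
```

Emit:
jog_arm(steps="0 0 0 20 2.5 -0.5 0.6;0 0 0 60 2.5 -0.5 0.6;0 0 0 74 2.5 -0.5 0.6;0 0 0 74 2.5 -0.5 0.6")

```text
time: 23.3
position: [0.5524, -0.3176, 0.0844]
eef_rot: [-0.705, 0.049, 0.706, 0.05]
force: [0.1, 0.0, -0.3]
finger_gap: 0.387
```

```bash
python3 -c "
from h import *
im=get_image('wrist'); held(im,53.8); save(im,'w16')
go(552.2,-317.8,74.3,-8.1)
"
```

```text
hole px [277.  164.2] n 299 tool-frame hole [-23.1  -0.7 -51.8] centre off along z 2.0 front edge -95.3 top h rel TCP 23.1 slope dz,dy [ 0.001 -0.004]
turn [ 0.001 -0.    -0.   ] shift [11.4 -0.2  0.7] | dist 11.0 gap 33.2 t 23.35
```

View pics/w16.png

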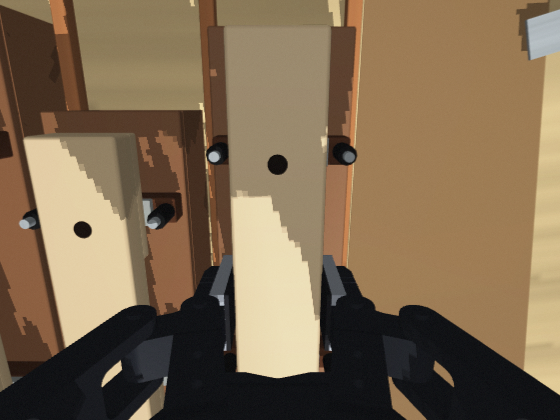

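The pin tops are at (213,156) and (350,157), and the hole is at (277,164).

```bash
python3 -c "
from h import *
im=get_image('wrist'); p=ray(im,[(213,156),(350,157)],.093)*1000; h=ray(im,[(277,164.2)],.1085)*1000
o=readout.get_obs();M=R.from_quat(o['eef_rot'])
print(p.mean(0).round(1),h.round(1), 'pins-hole tool frame',M.inv().apply(p.mean(0)-h[0]).round(1)); go(552.2,-317.8,74.3,-8.1)
"
```

```text
[ 604.7 -326.9   93. ] [[ 604.4 -325.1  108.5]] pins-hole tool frame [15.5  1.7 -0.6]
turn [ 0.001 -0.001 -0.001] shift [12.1 -0.5  1. ] | dist 12.0 gap 33.4 t 23.4
```

Emit:
jog_arm(steps="0 0 0 5 1.3 -0.5 0.6; 0 0 0 8 1.3 -0.5 0.6;0 0 0 9 1.3 -0.5 0.6;0 0 0 9.5 1.3 -0.5 0.6;0 0 0 9.5 1.3 -0.5 0.6")

```text
time: 24.02
position: [0.5529, -0.3198, 0.0758]
eef_rot: [0.705, -0.05, -0.705, -0.05]
force: [-0.3, 0.0, -1.1]
finger_gap: 0.392
```

Emit:
jog_arm(steps="0 0 0 0.7 0 0 0.6; 0 0 0 1.3 0 0 0.6;0 0 0 1.3 0 0 0.6")

```text
time: 24.4
position: [0.553, -0.3198, 0.0745]
eef_rot: [0.705, -0.05, -0.705, -0.05]
force: [-0.4, 0.3, 0.3]
finger_gap: 0.387
```

Emit:
jog_arm(steps="0 0 0 0.5 0 0 0.6; 0 0 0 0.8 0 0 0.6;0 0 0 0.8 0 0 0.6")

```text
time: 24.78
position: [0.553, -0.3198, 0.0745]
eef_rot: [0.706, -0.05, -0.705, -0.05]
force: [-4.2, 3.1, 9.9]
finger_gap: 0.39
```

Contact at about 10 N. Release and retreat.

Emit:
jog_arm(steps="0 0 0 0 0 0 0.1; 0 0 0 0 0 0 0; 0 0 0 0 0 0 -0.1; 0 0 0 -50 0 0 -0.1; 0 0 0 -90 0 0 -0.1")

```text
time: 25.4
position: [0.5529, -0.3197, 0.1651]
eef_rot: [0.705, -0.05, -0.705, -0.05]
force: [0.2, -0.8, 0.4]
finger_gap: 0.554
```

Emit:
jog_arm(steps="0 0 0 -40 0 50 -0.1;0 0 0 -60 0 100 -0.1;0 0 0 -60 0 160 -0.1;0 0 0 -60 60 220 -0.1;0 0 0 -60 60 220 -0.1")

```text
time: 26.02
position: [0.3245, -0.3492, 0.2241]
eef_rot: [0.705, -0.051, -0.705, -0.05]
force: [1.9, 0.3, 0.1]
finger_gap: 0.551
```

```bash
python3 -c "
from h import *
im=get_image('wrist'); save(im,'w17')
im=get_image('top'); save(im,'t17'); print(readout.get_obs()['position'])
"
```

```text
[ 0.32508826 -0.34930259  0.22386519]
```

View pics/w17.png

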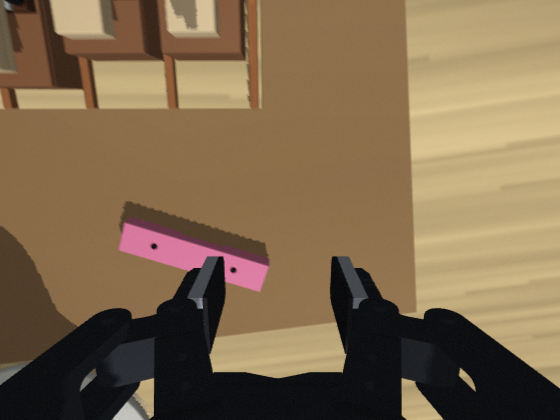

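View pics/t17.png

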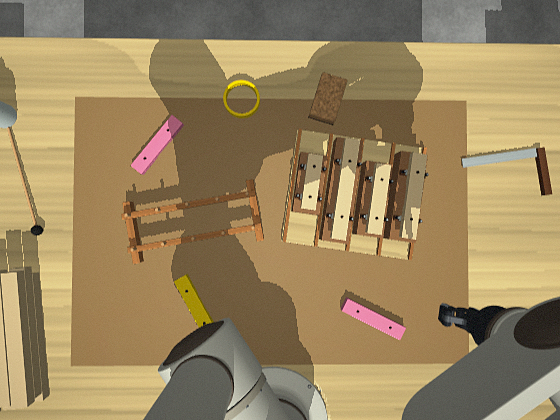

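All four bars are on the boxes, and the top view is clear. I'll check centring and level numerically.

```bash
python3 - <<'E'
from h import *
im=get_image('top'); P=cloud(im)
box={"125":(581.7,-86.2),"230":(565.5,-161.4),"160":(544.7,-237.5),"195":(550.9,-317.3)}
ax=np.array([np.cos(np.radians(-8.05)),np.sin(np.radians(-8.05))]); lat=np.array([-ax[1],ax[0]])
hsv=cv2.cvtColor(im["frame"],cv2.COLOR_RGB2HSV)
for k,c in box.items():
    d=(P[...,:2]*1000-c); s=d@ax; t=d@lat; z=P[...,2]*1000
    m=(abs(z-98)<5)&(abs(t)<21)&(abs(s)<130)
    m=cv2.morphologyEx(m.astype(np.uint8),cv2.MORPH_OPEN,np.ones((3,3)))>0
    v,u=np.where(m); q=(ray(im,np.c_[u,v],.098)[:,:2]*1000-c)
    r=cv2.minAreaRect(q.astype(np.float32)); rc=np.array(r[0])
    A=np.c_[s[m],t[m],np.ones(m.sum())]; co=np.linalg.lstsq(A,z[m],rcond=None)[0]
    print(k,"along",(rc@ax).round(1),"lat",(rc@lat).round(1),"size",np.round(r[1],1),"ang",round(r[2],1),"z",co[2].round(1),"slope",co[:2].round(3))
F=im["frame"][115:265,275:445]; cv2.imwrite("pics/c17.png",cv2.resize(cv2.cvtColor(F,cv2.COLOR_RGB2BGR),None,fx=4,fy=4,interpolation=cv2.INTER_CUBIC))
im=get_image('side'); save(im,'s17')
F=im["frame"][215:420,195:395]; cv2.imwrite("pics/sc17.png",cv2.resize(cv2.cvtColor(F,cv2.COLOR_RGB2BGR),None,fx=2.9,fy=2.9,interpolation=cv2.INTER_CUBIC))
E
```

```text
125 along 1.1 lat -0.1 size [ 34.2 124.4] ang 82.1 z 98.1 slope [-0.001  0.003]
230 along 1.1 lat -0.6 size [ 34.6 228.9] ang 81.5 z 98.0 slope [ 0.001 -0.001]
160 along -0.2 lat -0.3 size [ 34.8 159.5] ang 81.9 z 98.0 slope [-0.001 -0.004]
195 along 0.7 lat 0.0 size [ 35.9 194.7] ang 81.9 z 97.8 slope [ 0.001 -0.018]
```

View pics/c17.png

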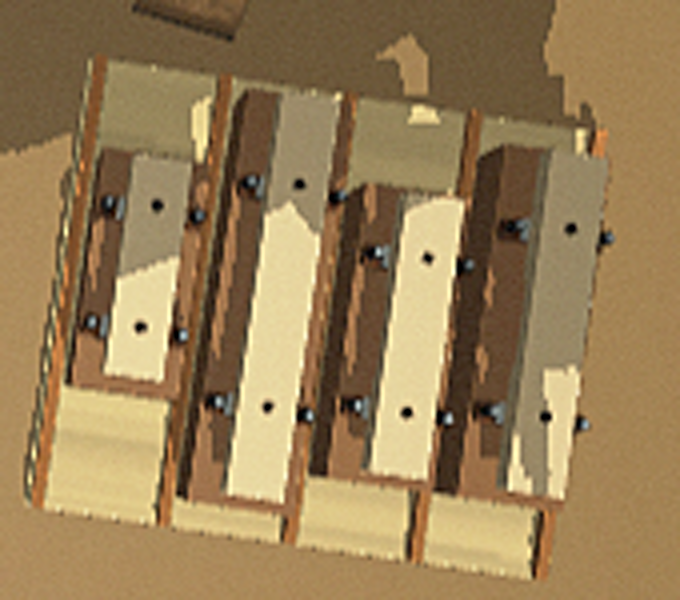

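View pics/sc17.png

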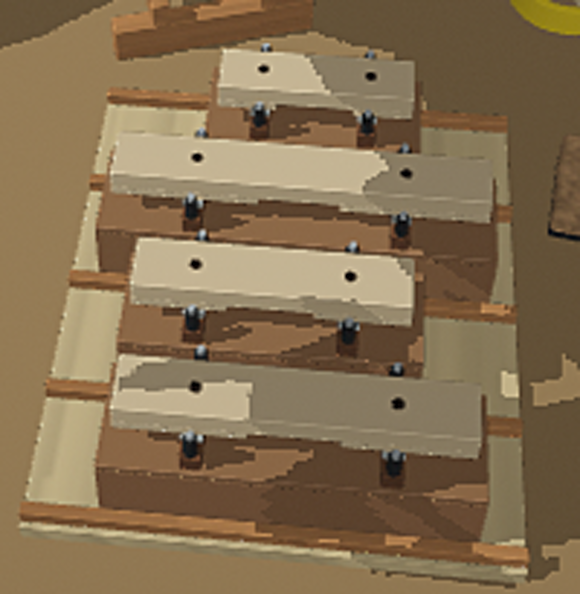

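The crops show every bar between its pins, with its holes in line with the pin pairs. Handing in.

```bash
python3 -c "
from rig import job; print(job.sign_off())"
```

```text
the job is handed in; nothing more can be done
None
```

All four bars are on their matching boxes and the job is handed in, at about 26 s of the 128 s allowed. I gripped each bar at its middle, lowered it until the wrist force showed contact with the felts, and only then opened the fingers.

- **Centring:** In the last top view every bar was within about 1.1 mm of its box centre along the box and 0.6 mm across it. All lie between the guide pins, holes up.
- **Height and level:** The bar tops read 97.8–98.1 mm, against an expected 98 mm. Fitted slopes were 0.004 or less, except for bar_195, which showed 0.018 across its width. I put that down to side-face pixels in the fit, because its slope along the box was 0.001 and it looked level in the side view.
- **Setting-down force:** The contact force stayed at or below about 10 N for three bars. bar_160 was pressed to about 23 N, then eased back to 15 N before release.
- **Camera disagreement:** The top and wrist cameras differed by 1–2 mm, which is within the stated calibration. I corrected each placing from the wrist view of the guide pins.
- **Bystanders:** The tape roll, sanding block and look-alikes were never touched, and they look unmoved in the final top view.

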